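# Undo a slide stainer's quarter-turn cams and park its pump cover on the draining rack

### The job

The stainer's pump strainer is due for cleaning. With the screwdriver, turn both slotted cams on the deck counter-clockwise by a quarter turn (do not turn them with the fingers), and put the screwdriver back upright in its stand, fully home. Lift the freed cover off and lay it level across the two rails of the draining rack, about centred, so that it can drip off.

Things in the scene. Friction and masses are not known exactly. Their poses are not given: they have to be found in the camera images.
- stainer: Slide stainer, fixed light grey box, 200 (x) x 230 (y) mm, deck 80 mm above the counter, dark bar along the rear edge (last 32 mm of x) up to 116 mm. Origin under its centre, z up, front faces -x. Bay in the deck 100 (x) x 144 (y) mm, centred at x = -15 mm, holds the cover, top flush with the deck. Cam pivots beside it at x = -15, y = +87 and -87 mm.
- cam_left_slot (a point): Mouth of the slot in the left cam (+y side), on its pivot, 15.5 mm above the deck. Round steel head, 28 mm diameter, 10 mm high, on a 4 mm brass lobe plate. Slot 8 mm deep, 4.5 mm wide, 17 mm long, ends closed; the upper 4 mm flare to 9.5 x 22 mm. The point turns with the cam: x along the slot and towards the lobe (tip 26 mm from the pivot), z up.
- cam_right_slot (a point): Mouth of the slot in the right cam (-y side), on its pivot, 15.5 mm above the deck. Round steel head, 28 mm diameter, 10 mm high, on a 4 mm brass lobe plate. Slot 8 mm deep, 4.5 mm wide, 17 mm long, ends closed; the upper 4 mm flare to 9.5 x 22 mm. The point turns with the cam: x along the slot and towards the lobe (tip 26 mm from the pivot), z up.
- cam_left (a joint): Angle of the left cam, rad, counter-clockwise from above positive. 0 to 0.2: locked, the lobe overlaps the cover's edge by 9 mm, 1.5 mm above it, and holds it down. Above about 1.2 the cover is free of it; at 1.57, a quarter turn, the lobe points to the stainer's rear (+x), at a green dot. Stops at 0 and 1.62. Stays where left; takes about 0.04 N m.
- cam_right (a joint): Angle of the right cam, rad, counter-clockwise from above positive. 0 to 0.2: locked, the lobe overlaps the cover's edge by 9 mm, 1.5 mm above it, and holds it down. Above about 1.2 the cover is free of it; at 1.57, a quarter turn, the lobe points to the stainer's front (-x), at a green dot. Stops at 0 and 1.62. Stays where left; takes about 0.04 N m.
- cover: Access cover of the pump bay: loose dark grey plate 96 (x) x 140 (y) x 6 mm, about 0.25 kg, black bar handle above its centre. Origin at the centre of its underside, z up. It lies 6 mm deep in the opening with 2 mm of play all round.
- cover_handle (a point): Centre of the cover's bar handle: round bar of 12 mm diameter along the cover's y, 36 mm above the cover's underside, free over 68 mm between its posts, 24 mm of air under it. Axes as the cover's.
- rack: Draining rack, fixed: steel drip tray 140 x 140 x 12 mm, above it two round rails of 8 mm diameter along its x at y = +40 and -40 mm, straight over 104 mm, tops 60 mm above the counter. Origin under its centre, z up. The cover lies across both rails when its y (140 mm) is roughly along the rack's y, either way round.
- driver: Short screwdriver, red and black handle, 125 mm long, 0.09 kg. Origin at the blade's tip, z up the shaft, x along the blade's width. Blade 10 mm wide, 1.8 mm thick at the tip, 2.4 mm from 7 mm up: 0.25 rad of play either way in a slot. Shaft 8 mm thick, z = 18 to 52 mm; flat shoulder of 24 mm diameter at z = 52 mm; handle a cylinder of 26 mm, z = 73 to 116 mm.
- driver_grip (a point): Point on the screwdriver's axis in its handle, 95 mm above the blade's tip: a place to grip it from above. Axes as the screwdriver's.
- stand: Stand of the screwdriver: fixed grey block 72 x 72 x 62 mm, two small hex keys near its +x edge rise 19 mm above the top. Origin under its centre, z up. Round hole in the middle, 16 mm in diameter, 20 mm at the bevelled mouth. When home, the screwdriver's shoulder rests on the block's top and its tip is 10 mm above the counter.

How it is judged:
By the outcome, as a careful person would: the job done as asked, in the order asked, and still so for the second after the job is handed in, with the robot touching nothing.
It also fails if it takes over 70 s, if anything falls off the work surface, if the arm or the gripper's body presses on something with over 40 N, if the wrist force passes 120 N, or if a joint passes its speed limit or range.

### The arm

A 6-joint arm with a two-finger parallel gripper is mounted at the origin on a cart in front of the work surface, level with it; the furniture and walls round the work are solid. World frame = base frame: x ahead of the robot, y to its left, z up, the work surface at z = 0. Lengths are in mm, angles in rad, forces in N, time in s.
With the tool pointing down it reaches from about 275 to 750 mm from the base axis. Payload 10.2 kg.
Tool frame: the origin (TCP) lies at the centre of the arm's flange, where the gripper is bolted on; the fingertips stand 173 mm ahead of it and the grasp point (between the pads) lies 155 mm ahead of it; z points along the fingers, y is the line along which they close (so a half turn about z gives the same grasp; the last joint's range is limited). The gripper opens to 85 mm and grips with 20 to 120 N. Pads are 22 mm wide; open, the fingers measure 114 mm over their backs; the gripper's body (76 mm by 85 mm) begins 54 mm behind the grasp point. The pads swing forward as they close: fully open they stand 13 mm farther back than shut.
Start: joints at [-1.454, 0.313, 1.498, -0, 1.331, -0.223], TCP at [174.969, -494.993, 404.694] pointing down, gripper open.
Joint ranges: [-2.94, 2.94], [-0.97, 2.17], [0.19, 2.56], [-1.23, 4.37], [0.02, 3.11], [-2.88, 2.88]. Speed limits (rad/s): [2.39, 2.39, 3.01, 3.14, 3.14, 3.14].

### API

Orientations are given as a unit quaternion [w, x, y, z].
In Python, from rig import ctrl gives the robot as it stands.
- The arm moves only by the shell command python3 steer.py 'ROWS' [OPENING] [FORCE]. ROWS is a JSON list of rows, 1 to 8 of them, each of 6 numbers: dx, dy, dz in mm, then a rotation vector rx, ry, rz in rad; each row is the pose to reach, as a shift and turn from the pose commanded when the command began, along the tool's axes at that moment; what a row does not reach only later rows make up. A row lasts 1/10 s, in which the tool goes at most 50 mm and 0.15 rad, less where a joint would pass 70% of its speed; a pose out of reach is approached as far as the arm can. OPENING is the opening from 0.0 (shut) to 1.0 (fully open), set as the command begins (- or left out keeps the last). The fingers move at their own pace and stop on an object; FORCE is the grip in N (left out, the last holds). Time passes only in rows, so rows that do not move let the fingers close. It prints the time, the measured TCP pose, the force, the opening and the grip force at its end.
- ctrl.sense(): the state, without advancing time (a new reading comes with each control period).
- ctrl.capture(name): name is "scene" or "top"; returns the picture (420x560x3 uint8, red, green, blue); there is no depth.
- ctrl.calibration(name): a dict with "fx", "fy", "cx", "cy" (pixels), "distortion" ([k1, k2, p1, p2, k3] as OpenCV has them; the pictures are not rectified), "position" and "attitude" of the camera in the world. Camera axes: x right, y down, z forward; pixel columns grow to the right and rows downward; lengths in mm; the calibration is good to about 2 mm. A picture is of the moment at which its call begins. calibration takes no time and is no camera call.
- ctrl.finish_job(): hands the job in; it is judged then, once.
The state is a dict: "time_s": time; "joints": joint angles; "dq": joint speeds; "tau": joint torques, N m; "eef_pos": TCP position; "ee_rot": TCP orientation; "force": force on the tool from outside, world axes, zero at the start; "wrist_torque": the same for the moment, N m; "grip_width": opening from 0.0 (shut) to 1.0 (fully open); "grip_force": force on a finger pad.
Only numpy, scipy, OpenCV 4.12 (cv2) and the standard library are available. Lean on these libraries where they do the work, as an engineer would, in place of code of your own. Each camera call takes 0.05 s, during which the arm holds its last target. There are 200 camera calls.

## Working session

There is one attempt and no reset: what is moved stays moved. The work goes in short steps, Python scripts to look and compute and a shell command to move; the robot and the scene stay as the last step left them, time stands still between calls to the robot, and variables do not carry over. Pictures are saved under pics/ and viewed, at most 10 in all, crops included, and the job is handed in when it is done.

```bash
ls; mkdir -p pics; python3 - <<'E'
from rig import ctrl
import cv2
for n in("scene","top"):
    print(n,ctrl.calibration(n)); cv2.imwrite(f"pics/{n}0.png",cv2.cvtColor(ctrl.capture(n),cv2.COLOR_RGB2BGR))
print(ctrl.sense())
E
```

```text
pics
rig.py
steer.py
scene {'fx': 469.9198800722905, 'fy': 469.9198800722905, 'cx': 276.35627800927546, 'cy': 207.1586330322931, 'distortion': array([-0.01461809,  0.        ,  0.        ,  0.        ,  0.        ]), 'position': array([-191.64446909,  728.0713191 ,  927.22134094]), 'attitude': array([ 0.16169839, -0.32586332,  0.84386946, -0.39439962])}
top {'fx': 382.4444663125128, 'fy': 382.4444663125128, 'cx': 287.18400577432845, 'cy': 212.42812323894526, 'distortion': array([-0.08071171,  0.        ,  0.        ,  0.        ,  0.        ]), 'position': array([422.61512129,  -7.06775818, 951.5209434 ]), 'attitude': array([-0.04347457,  0.70607449, -0.7059762 ,  0.03415235])}
{'time_s': 0.1, 'joints': array([-1.45441117e+00,  3.13384592e-01,  1.49834869e+00, -2.29925138e-05,
        1.33099923e+00, -2.23386275e-01]), 'dq': array([-0.00096762, -0.00167748, -0.00206124, -0.00046701,  0.00032543,
       -0.00071792]), 'tau': array([ 2.42498740e-03, -4.12902582e+01, -2.60136992e+01, -1.81713194e-04,
        3.08593822e-03,  1.62759738e-05]), 'eef_pos': array([ 174.95722932, -494.95499314,  404.20170314]), 'ee_rot': array([-5.69710542e-04,  9.85603472e-01,  1.69072381e-01,  1.93272005e-05]), 'force': array([ 0.6589739 , -0.48042046, -0.25867234]), 'wrist_torque': array([-0.03484326, -0.00612506,  0.02475522]), 'grip_force': 0.0, 'grip_width': 0.9963783942581513}
```
View pics/top0.png

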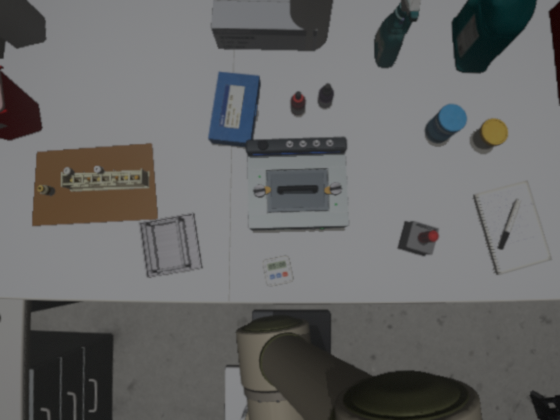

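View pics/scene0.png

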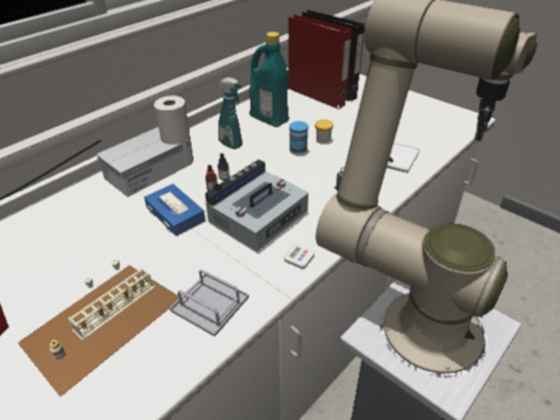

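The top picture shows the stainer at about (298,185), the rack at (171,245), and the stand with its driver at (420,238). Next I'll enlarge those three areas.

```bash
cat > h.py <<'E'
import numpy as np, cv2
from scipy.spatial.transform import Rotation as R
from rig import ctrl
q=lambda a:R.from_quat(np.roll(a,-1))
def KD(n):
    c=ctrl.calibration(n); return c,np.array([[c['fx'],0,c['cx']],[0,c['fy'],c['cy']],[0,0,1]]),c['distortion']
def px2w(n,uv,z):
    c,K,D=KD(n); p=cv2.undistortPoints(np.array([[uv]],float),K,D)[0,0]
    d=q(c['attitude']).apply([*p,1]); o=c['position']; return o+d*(z-o[2])/d[2]
def w2px(n,P):
    c,K,D=KD(n); Pc=q(c['attitude']).inv().apply(np.atleast_2d(P)-c['position'])
    return cv2.projectPoints(Pc,np.zeros(3),np.zeros(3),K,D)[0][:,0]
def grab(n,name):
    im=cv2.cvtColor(ctrl.capture(n),cv2.COLOR_RGB2BGR); cv2.imwrite(f"pics/{name}.png",im); return im
def crop(im,x0,y0,w,h,s): 
    o=cv2.resize(im[y0:y0+h,x0:x0+w],None,fx=s,fy=s,interpolation=cv2.INTER_CUBIC)
    for x in range(-(-x0//10)*10,x0+w,10):
        cv2.line(o,(int((x-x0+.5)*s),0),(int((x-x0+.5)*s),6 if x%50 else 14),(0,0,255),1)
    for y in range(-(-y0//10)*10,y0+h,10):
        cv2.line(o,(0,int((y-y0+.5)*s)),(6 if y%50 else 14,int((y-y0+.5)*s)),(0,0,255),1)
    return o
E
python3 - <<'E'
from h import *
im=cv2.imread("pics/top0.png")
o=np.zeros((600,800,3),np.uint8)
a=crop(im,240,130,116,110,4); o[:440,:464]=a
b=crop(im,135,208,70,74,4.5); o[:333,470:785]=b
c=crop(im,390,212,60,50,5); o[340:590,470:770]=c
cv2.imwrite("pics/c1.png",o)
E
```

View pics/c1.png

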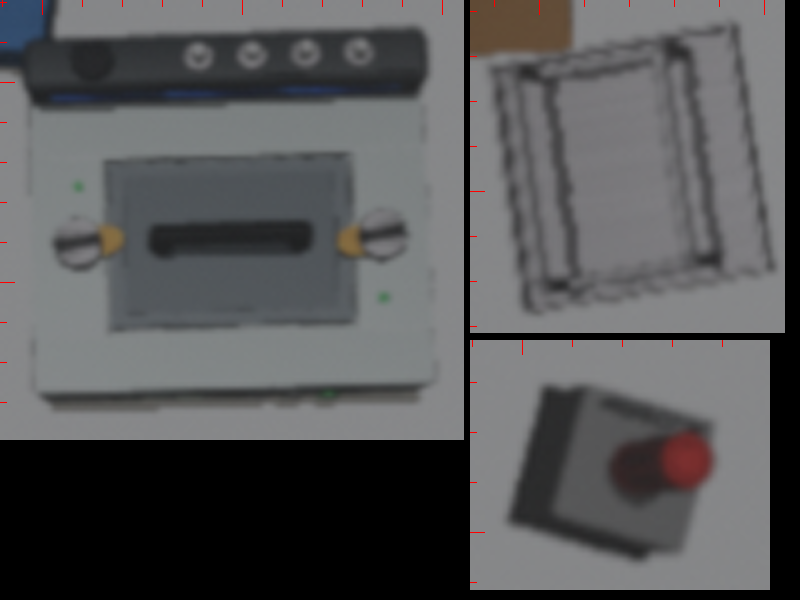

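The enlarged crop shows:
- **Stainer:** both cams have slots roughly left to right, with the brass lobes over the cover. The green dots are at crop (78,186) and (383,297).
- **Rack:** it is turned about 8°, with its rails running up the image.
- **Stand:** it is turned about -15°, with the hex keys on the upper edge. The driver cap is at crop (687,460).

Now I'll fit the poses and check them in both views.

```bash
cat > fit.py <<'E'
from h import *
from scipy.optimize import least_squares
def T(p,L): 
    L=np.atleast_2d(np.array(L,float)); c,s=np.cos(p[2]),np.sin(p[2])
    return np.c_[p[0]+c*L[:,0]-s*L[:,1],p[1]+s*L[:,0]+c*L[:,1],L[:,2]]
def un(pts,x0,y0,s,ox=0,oy=0): return (np.array(pts,float)-[ox,oy]+.5)/s-.5+[x0,y0]
def fit(L,uv,p0):
    r=least_squares(lambda p:(w2px("top",T(p,L))-uv).ravel(),p0,loss='soft_l1',x_scale=[100,100,1]); 
    print(np.round(r.x,3),'res',np.round(r.fun.reshape(-1,2),1).tolist()); return r.x
E
python3 - <<'E'
from fit import *
bay=[[35,72,80],[35,-72,80],[-65,-72,80],[-65,72,80],[-15,87,95],[-15,-87,95]]
uv=un([(105,160),(352,154),(357,322),(108,330),(79,243),(382,235)],240,130,4)
st=fit(bay,uv,[450,0,0])
rk=fit([[70,70,12],[70,-70,12],[-70,-70,12],[-70,70,12]],un([(492,65),(737,25),(775,270),(528,310)],135,208,4.5,470),[330,280,.1])
sd=fit([[36,36,62],[36,-36,62],[-36,-36,62],[-36,36,62],[0,0,135]],un([(584,388),(713,424),(682,553),(552,515),(688,461)],390,212,5,470,340),[330,-280,-.25])
np.save("poses.npy",[st,rk,sd])
for n in("top","scene"):
    im=cv2.imread(f"pics/{n}0.png"); S=4 if n=="top" else 3
    big=cv2.resize(im,None,fx=S,fy=S,interpolation=cv2.INTER_CUBIC)
    def dr(p,L,col=(0,0,255),cl=True): cv2.polylines(big,[np.int32(np.round((w2px(n,T(p,L))+.5)*S-.5))],cl,col,1)
    dr(st,bay[:4]); dr(st,[[-100,115,80],[100,115,80],[100,-115,80],[-100,-115,80]])
    for s in(1,-1):
        dr(st,[[-15+14*np.cos(a),s*87+14*np.sin(a),95.5] for a in np.linspace(0,6.2,16)],(0,255,255))
        dr(rk,[[52,s*40,60],[-52,s*40,60]],(0,255,0),False)
    dr(st,[[-15,34,110],[-15,-34,110]],(0,255,0),False)
    dr(rk,[[70,70,12],[70,-70,12],[-70,-70,12],[-70,70,12]])
    dr(sd,[[36,36,62],[36,-36,62],[-36,-36,62],[-36,36,62]]); dr(sd,[[13*np.cos(a),13*np.sin(a),135] for a in np.linspace(0,6.2,16)],(255,0,0))
    cs=[(240,132,112,100),(135,210,70,72),(395,215,50,44)] if n=="top" else [(200,160,115,90),(165,265,90,70),(330,155,60,45)]
    o=np.zeros((600,400,3),np.uint8); y=0
    for (a,b,w,h) in cs:
        c=big[b*S:(b+h)*S,a*S:(a+w)*S]; f=min(1,400/c.shape[1],(600-0)/ (sum(k[3] for k in cs)*S)); c=cv2.resize(c,None,fx=f,fy=f); o[y:y+c.shape[0],:c.shape[1]]=c[:600-y]; y+=c.shape[0]
    cv2.imwrite(f"pics/o_{n}.png",o)
cv2.imwrite("pics/o.png",np.hstack([cv2.imread("pics/o_top.png"),cv2.imread("pics/o_scene.png")]))
E
```

```text
[ 5.85661e+02 -1.82460e+01  2.50000e-02] res [[-0.2, 0.0], [-0.0, -0.1], [0.3, 0.6], [-0.2, 0.3], [-0.4, -0.4], [0.5, -0.4]]
[4.46085e+02 2.94362e+02 1.75000e-01] res [[0.2, -0.3], [0.1, -1.1], [0.0, 0.3], [-0.3, 0.9]]
[ 4.61835e+02 -3.10629e+02 -3.21000e-01] res [[-0.6, -3.2], [2.6, -0.8], [0.3, 2.7], [-2.9, 0.7], [0.2, 0.0]]
```

View pics/o.png

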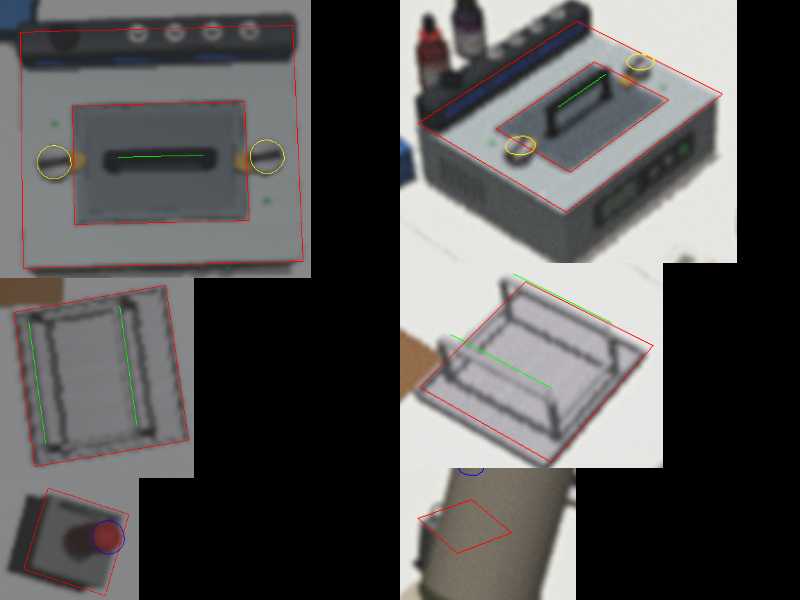

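The stainer overlay matches both views. The rack's rails and the stand's size don't match as well, so I'll look closer at those and at the slots.

```bash
python3 - <<'E'
from fit import *
t=cv2.imread("pics/top0.png"); s=cv2.imread("pics/scene0.png")
o=np.zeros((600,800,3),np.uint8)
a=crop(t,137,210,68,70,5.5); o[:a.shape[0],:a.shape[1]]=a
b=crop(s,168,265,84,68,4.9); o[:b.shape[0],380:380+b.shape[1]]=b
c=crop(t,250,178,24,24,8); o[395:395+192,:192]=c
d=crop(t,322,176,24,24,8); o[395:395+192,200:392]=d
e=crop(t,392,212,56,48,4); o[395:395+192,400:624]=e
cv2.imwrite("pics/c2.png",o)
fit([[36,36,62],[36,-36,62],[-36,-36,62],[-36,36,62]],un([(584,388),(713,424),(682,553),(552,515)],390,212,5,470,340),[460,-310,-.25])
print(px2w("top",un([(688,461)],390,212,5,470,340)[0],135))
E
```

```text
[ 4.61721e+02 -3.10962e+02 -3.21000e-01] res [[-0.4, -3.1], [2.7, -0.7], [0.5, 2.8], [-2.7, 0.7]]
[ 461.94203741 -310.16161753  135.        ]
```

View pics/c2.png

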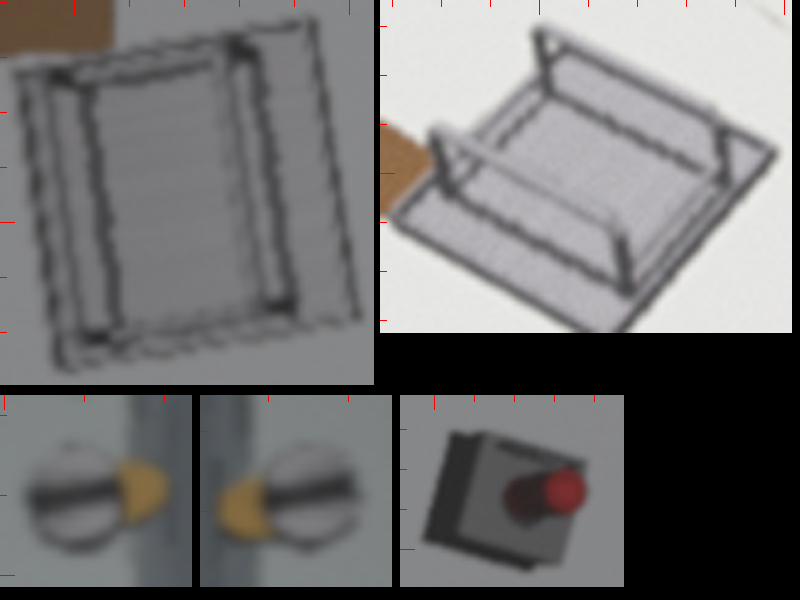

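The rails are the light strips, and the dark lines inside the tray are their bases or shadows. The slots run from (28,498) to (120,485) on the left cam and (262,498) to (352,482) on the right. I'll fit the rack jointly from both views and work out the driver approach.

```bash
python3 - <<'E'
from fit import *
tray=[[70,70,12],[70,-70,12],[-70,-70,12],[-70,70,12]]
ut=un([(18,73),(312,22),(359,320),(62,370)],137,210,5.5)
us=un([(777,152),(395,218)],168,265,4.9,380)
rt=un([(60,78),(92,338),(235,47),(275,306)],137,210,5.5)
rs=un([(437,130),(625,228),(540,28),(720,115)],168,265,4.9,380)
def f(p):
    z,h=p[3:5]; rail=[[h,40,z],[-h,40,z],[h,-40,z],[-h,-40,z]]
    return np.vstack([w2px("top",T(p,tray))-ut,w2px("scene",T(p,[tray[2],tray[0]]))-us,w2px("top",T(p,rail))-rt,w2px("scene",T(p,rail))-rs]).ravel()
# which tray corner is which in the scene
print(w2px("scene",T([446,294,.175],tray)),us)
r=least_squares(f,[446,294,.175,56,58],x_scale=[100,100,1,50,50]); print(np.round(r.x,3)); print(np.round(r.fun.reshape(-1,2),1).tolist())
st=np.load("poses.npy")[0]
for z in(90,95.5):
  for nm,x0,y0,ox,pts in(("L",250,178,0,[(28,498),(120,485)]),("R",322,176,200,[(262,498),(352,482)])):
    P=[px2w("top",u,z) for u in un(pts,x0,y0,8,ox,395)]; d=P[0]-P[1]
    print(nm,z,np.round((P[0]+P[1])/2,1),'angle',np.arctan2(d[1],d[0])-st[2]-np.pi/2)
print(T(st,[[-15,87,95.5],[-15,-87,95.5],[-15,0,110]]))
s=ctrl.sense(); print(q(s['ee_rot']).as_matrix().round(3))
E
```

```text
[[171.35498516 306.92450705]
 [207.54138881 270.9215381 ]
 [251.02852669 292.7077736 ]
 [216.4221232  332.47099102]] [[248.62244898 295.62244898]
 [170.66326531 309.09183673]]
[4.46319e+02 2.95497e+02 1.79000e-01 4.89860e+01 5.72490e+01]
[[-0.7, -1.0], [0.1, -1.7], [0.2, -0.1], [-1.0, 0.5], [1.9, -2.8], [0.1, -1.7], [-1.7, -0.3], [-0.8, -0.2], [-1.3, -0.5], [-1.4, -0.2], [1.5, 0.3], [0.5, 0.4], [1.5, 0.3], [1.4, 0.9]]
L 90 [570.1  69.2  90. ] angle 0.11492068871686589
R 90 [ 575.  -104.6   90. ] angle 0.15248712611486814
L 95.5 [569.2  68.8  95.5] angle 0.11492068871686856
R 95.5 [ 574.  -104.    95.5] angle 0.15248712611486837
[[ 568.47807417   68.34900433   95.5       ]
 [ 572.85261752 -105.59599667   95.5       ]
 [ 570.66534585  -18.62349617  110.        ]]
[[ 0.943  0.333 -0.   ]
 [ 0.333 -0.943  0.001]
 [ 0.    -0.001 -1.   ]]
```

```bash
python3 steer.py '[[332.2,-78.6,0,0,0,0.6],[332.2,-78.6,0,0,0,0.6],[332.2,-78.6,0,0,0,0.6],[332.2,-78.6,0,0,0,0.6],[332.2,-78.6,60,0,0,0.6],[332.2,-78.6,80,0,0,0.6],[332.2,-78.6,80,0,0,0.6],[332.2,-78.6,80,0,0,0.6]]' 1.0 40
```

```text
time_s: 0.9
eef_pos: [463.7, -308.0, 322.6]
ee_rot: [-0.001, 0.992, -0.129, -0.001]
force: [-0.7, -0.7, -0.3]
grip_width: 1.0
grip_force: 0.0
```

```bash
python3 steer.py '[[0,0,0,0,0,0],[0,0,20,0,0,0],[0,0,40,0,0,0],[0,0,61,0,0,0],[0,0,61,0,0,0]]'; python3 - <<'E'
from h import *
im=grab("scene","s1"); im2=grab("top","t1")
o=np.hstack([crop(im,300,90,120,110,3.3),crop(im2,380,190,120,110,3.3)]); cv2.imwrite("pics/c3.png",o)
E
```

```text
time_s: 1.4
eef_pos: [461.2, -310.2, 261.6]
ee_rot: [-0.001, 0.992, -0.13, -0.002]
force: [-0.7, 0.2, -0.0]
grip_width: 0.998
grip_force: 0.0
```

View pics/c3.png

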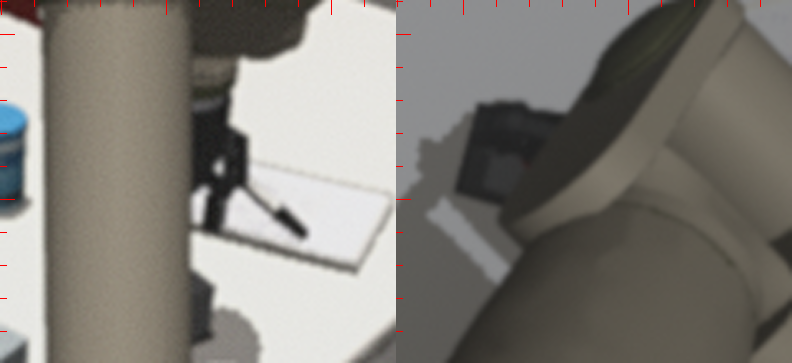

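The arm hides the handle in both views, so I'll close on it and judge the grasp from the opening and force.

```bash
python3 steer.py '[[0,0,0,0,0,0],[0,0,0,0,0,0],[0,0,0,0,0,0],[0,0,0,0,0,0],[0,0,0,0,0,0],[0,0,0,0,0,0],[0,0,0,0,0,0],[0,0,0,0,0,0]]' 0.0 60
```

```text
time_s: 2.3
eef_pos: [462.0, -310.3, 264.2]
ee_rot: [0.0, 0.992, -0.13, 0.0]
force: [-1.8, 0.4, 6.4]
grip_width: 0.288
grip_force: 58.7
```

```bash
python3 steer.py '[[0,0,-40,0,0,0],[0,0,-80,0,0,0],[0,0,-110,0,0,0],[0,0,-110,0,0,0]]' && python3 steer.py '[[-313.6,-547.7,-226,0,0,0],[-313.6,-547.7,-226,0,0,0],[-313.6,-547.7,-226,0,0,0],[-313.6,-547.7,-226,0,0,0],[-313.6,-547.7,-226,0,0,0],[-313.6,-547.7,-226,0,0,0],[-313.6,-547.7,-226,0,0,0],[-313.6,-547.7,-226,0,0,0]]'
```

```text
time_s: 2.7
eef_pos: [462.2, -310.3, 377.6]
ee_rot: [0.002, 0.992, -0.13, 0.003]
force: [-0.2, -0.4, -2.8]
grip_width: 0.296
grip_force: 59.0
time_s: 3.5
eef_pos: [364.3, 55.3, 508.3]
ee_rot: [-0.0, 0.992, -0.13, -0.001]
force: [1.4, 0.0, -0.6]
grip_width: 0.291
grip_force: 59.1
```

```bash
cat > look.py <<'E'
import sys
from h import *
n=sys.argv[1]; im=grab("scene","b"+n); s=ctrl.sense(); Rm=q(s['ee_rot']); 
tip=s['eef_pos']+Rm.apply([0,0,250]); u=w2px("scene",tip)[0]
x=Rm.as_matrix()[:,0]; print(n,'yaw',np.arctan2(x[1],x[0]).round(3),s['eef_pos'].round(1),'tip px',u.round(1))
x0,y0=int(u[0])-14,int(u[1])-24; cv2.imwrite(f"pics/bc{n}.png",crop(im,x0,y0,30,34,8))
E
Z='[[0,0,0,0,0,0]]'
python3 steer.py '[[-125,-220,-92,0,0,0],[-125,-220,-92,0,0,0],[-125,-220,-92,0,0,0],[-125,-220,-92,0,0,0],[-125,-220,-92,0,0,0],[-125,-220,-92,0,0,0],[-125,-220,-92,0,0,0],[-125,-220,-92,0,0,0]]' && python3 look.py 0
python3 steer.py '[[0,0,0,0,0,-0.15],[0,0,0,0,0,-0.3],[0,0,0,0,0,-0.45],[0,0,0,0,0,-0.45]]' >/dev/null; python3 look.py 1
python3 steer.py '[[0,0,0,0,0,-0.15],[0,0,0,0,0,-0.3],[0,0,0,0,0,-0.45],[0,0,0,0,0,-0.45]]' >/dev/null; python3 look.py 2
python3 steer.py '[[0,0,0,0,0,-0.15],[0,0,0,0,0,-0.3],[0,0,0,0,0,-0.45],[0,0,0,0,0,-0.45]]' >/dev/null; python3 look.py 3
python3 - <<'E'
import cv2,numpy as np
a=[cv2.imread(f"pics/bc{i}.png") for i in range(4)]
cv2.imwrite("pics/bm.png",np.vstack([np.hstack(a[:2]),np.hstack(a[2:])]))
E
```

```text
time_s: 4.3
eef_pos: [301.4, 298.6, 599.4]
ee_rot: [0.001, 0.992, -0.129, -0.001]
force: [0.6, -0.2, -0.4]
grip_width: 0.288
grip_force: 59.3
0 yaw -0.261 [301.5 298.1 599.5] tip px [243.  224.6]
1 yaw 0.185 [301.5 297.8 600.2] tip px [243.  224.2]
2 yaw 0.633 [301.3 298.2 600.4] tip px [242.9 224.3]
3 yaw 1.082 [301.1 298.4 600.5] tip px [242.8 224.3]
```

View pics/bm.png

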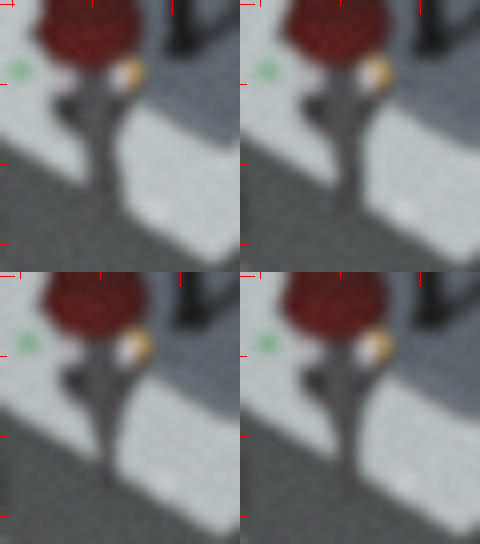

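The blade is narrowest between frames 2 and 3, so it is edge-on to the camera at a tool yaw of about 0.7–0.9. To get a number I'll move it over the plain white counter.

```bash
python3 - <<'E'
from h import *
s=ctrl.sense(); Rm=q(s['ee_rot']); tip=s['eef_pos']+Rm.apply([0,0,250])
im=cv2.imread("pics/scene0.png")
g=cv2.cvtColor(im,cv2.COLOR_BGR2GRAY)
# bright uniform patches near the tip
for v in range(180,320,10):
  for u in range(170,300,10):
    p=g[v-10:v+6,u-9:u+10]
    if p.min()>190 : 
        P=px2w("scene",(u,v),tip[2]); d=Rm.inv().apply(P-tip); 
        if np.linalg.norm(d)<160: print((u,v),p.min(),p.max(),P.round(),d.round())
E
```

```text
(200, 240) 214 231 [328. 379. 350.] [ 84. -14.  -0.]
(210, 240) 200 232 [315. 367. 350.] [ 67. -20.  -0.]
(170, 250) 228 231 [348. 430. 350.] [138. -21.  -0.]
(180, 250) 228 231 [335. 418. 350.] [122. -27.  -0.]
(190, 250) 228 232 [322. 407. 350.] [105. -33.  -0.]
(200, 250) 215 232 [309. 395. 350.] [ 89. -39.  -0.]
(210, 250) 215 231 [296. 383. 350.] [ 73. -45.  -0.]
(220, 250) 216 231 [283. 372. 350.] [ 56. -51.  -0.]
(170, 260) 228 231 [328. 445. 350.] [142. -45.  -0.]
(180, 260) 228 231 [316. 434. 350.] [126. -51.  -0.]
(190, 260) 228 231 [303. 422. 350.] [110. -57.  -0.]
(200, 260) 228 231 [290. 411. 350.] [ 94. -63.  -0.]
(210, 260) 228 231 [277. 399. 350.] [ 78. -68.  -0.]
(220, 260) 216 231 [265. 388. 350.] [ 62. -74.  -0.]
(230, 260) 213 231 [252. 377. 350.] [ 46. -80.  -0.]
(240, 260) 213 232 [239. 365. 350.] [ 30. -86.   0.]
(180, 270) 228 232 [297. 448. 350.] [130. -74.  -0.]
(230, 270) 213 231 [235. 392. 350.] [  52. -103.   -0.]
(240, 270) 212 231 [223. 381. 350.] [  36. -108.    0.]
(250, 270) 210 231 [210. 370. 350.] [  21. -114.    0.]
(260, 270) 210 231 [198. 359. 350.] [   5. -120.    0.]
(270, 270) 228 231 [185. 348. 350.] [ -11. -125.    0.]
(250, 280) 210 231 [195. 386. 350.] [  27. -135.    0.]
(260, 280) 208 231 [182. 375. 350.] [  12. -141.    0.]
(270, 280) 208 231 [170. 364. 350.] [  -3. -146.    0.]
(280, 280) 219 231 [158. 353. 350.] [ -19. -152.    0.]
```

Move to (190,255), i.e. a shift of (108,-45), then sweep the yaw back down.

```bash

python3 steer.py '[[50,-22,0,0,0,0],[108,-45,0,0,0,0],[108,-45,0,0,0,0],[108,-45,0,0,0,0]]'; python3 look.py 10
python3 steer.py '[[0,0,0,0,0,0.15],[0,0,0,0,0,0.3],[0,0,0,0,0,0.3]]' >/dev/null; python3 look.py 11
python3 steer.py '[[0,0,0,0,0,0.15],[0,0,0,0,0,0.3],[0,0,0,0,0,0.3]]' >/dev/null; python3 look.py 12
python3 steer.py '[[0,0,0,0,0,0.15],[0,0,0,0,0,0.3],[0,0,0,0,0,0.3]]' >/dev/null; python3 look.py 13
python3 steer.py '[[0,0,0,0,0,0.15],[0,0,0,0,0,0.3],[0,0,0,0,0,0.3]]' >/dev/null; python3 look.py 14
python3 steer.py '[[0,0,0,0,0,0.15],[0,0,0,0,0,0.3],[0,0,0,0,0,0.3]]' >/dev/null; python3 look.py 15
python3 - <<'E'
from h import *
for i in range(10,16):
    g=cv2.cvtColor(cv2.imread(f"pics/b{i}.png"),cv2.COLOR_BGR2GRAY).astype(float)
    D=(230-g[240:264,178:206]).clip(4)-4
    print(i,[f"{d:.0f}" for d in D.sum(1)], [round(float((r*np.arange(178,206)).sum()/max(r.sum(),1)),1) for r in D][8:20:3])
E
```

```text
time_s: 6.1
eef_pos: [311.5, 417.0, 599.1]
ee_rot: [0.0, 0.856, 0.516, -0.001]
force: [-0.4, -1.5, -0.9]
grip_width: 0.29
grip_force: 59.1
10 yaw 1.085 [311.3 415.8 599.7] tip px [190.  255.9]
11 yaw 0.789 [311.1 414.3 601. ] tip px [190.4 255. ]
12 yaw 0.494 [311.1 414.7 600.8] tip px [190.3 255.2]
13 yaw 0.196 [311.1 414.9 600.6] tip px [190.2 255.3]
14 yaw -0.103 [311.1 415.  600.6] tip px [190.1 255.4]
15 yaw -0.402 [311.1 415.1 600.6] tip px [190.2 255.4]
10 ['1119', '730', '580', '572', '589', '583', '572', '543', '539', '558', '565', '527', '445', '349', '272', '238', '201', '163', '122', '86', '25', '0', '0', '0'] [186.1, 186.7, 187.5, 188.1]
11 ['571', '543', '564', '573', '567', '545', '557', '575', '573', '528', '429', '344', '272', '252', '224', '189', '139', '91', '38', '0', '0', '0', '0', '0'] [187.5, 187.9, 188.4, 188.6]
12 ['607', '535', '545', '561', '560', '548', '534', '525', '543', '530', '501', '464', '453', '431', '400', '338', '264', '180', '77', '0', '0', '0', '0', '0'] [187.3, 187.9, 188.3, 188.1]
13 ['600', '534', '526', '555', '563', '549', '532', '519', '532', '544', '521', '522', '540', '578', '577', '499', '364', '187', '30', '0', '0', '0', '0', '0'] [187.3, 188.0, 188.4, 188.0]
14 ['555', '520', '530', '542', '525', '520', '528', '546', '558', '541', '521', '546', '612', '666', '681', '618', '444', '184', '17', '0', '0', '0', '0', '0'] [187.5, 188.2, 188.5, 187.8]
15 ['550', '533', '539', '523', '520', '529', '556', '555', '539', '524', '547', '589', '629', '676', '702', '658', '433', '156', '3', '0', '0', '0', '0', '0'] [187.7, 188.3, 188.8, 188.0]
```

The width data fit edge-on at a tool yaw of 0.937, so blade azimuth = tool yaw − 1.494. For the left slot (angle 0.115) that means a tool yaw of about 0.06. Moving above the left cam.

```bash

python3 steer.py '[[372.9,218,100,0,0,-0.465],[372.9,218,100,0,0,-0.465],[372.9,218,100,0,0,-0.465],[372.9,218,150,0,0,-0.465],[372.9,218,150,0,0,-0.465],[372.9,218,200,0,0,-0.465],[372.9,218,200,0,0,-0.465],[372.9,218,200,0,0,-0.465]]' >/dev/null;  python3 steer.py '[[0,0,0,0,0,0]]'; python3 -c "
from h import *
s=ctrl.sense();print(s['joints'].round(2))"
```

```text
time_s: 8.8
eef_pos: [519.2, 130.0, 449.1]
ee_rot: [0.0, 1.0, 0.029, -0.003]
force: [-0.2, 0.7, -0.9]
grip_width: 0.287
grip_force: 59.3
[ 0.03  0.31  1.39 -0.    1.45  1.54]
```

```bash

python3 steer.py '[[23,32,14,0,0,0],[46.1,64.2,20,0,0,0],[46.1,64.2,20,0,0,0],[46.1,64.2,20,0,0,0]]'; python3 steer.py '[[0,0,0,0,0,0],[0,0,0,0,0,0]]' | sed -n 1,4p;  python3 - <<'E'
from h import *
im=grab("scene","s2"); t=grab("top","t2")
cv2.imwrite("pics/c4.png",np.hstack([crop(im,205,130,100,100,4),crop(t,235,135,100,100,4)]))
E
```

```text
time_s: 9.2
eef_pos: [566.9, 72.0, 433.4]
ee_rot: [-0.0, 1.0, 0.03, -0.0]
force: [-0.3, 0.8, -0.3]
grip_width: 0.287
grip_force: 59.4
time_s: 9.4
eef_pos: [566.3, 73.0, 434.0]
ee_rot: [-0.0, 1.0, 0.029, 0.0]
force: [-0.3, 1.0, -1.8]
```

View pics/c4.png

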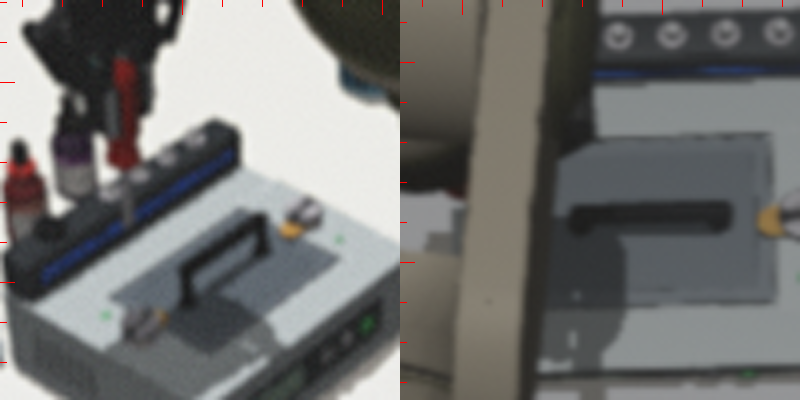

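The scene view shows the driver held upright, with its tip at pixel (236.6,186.6) above the left cam head at about (240.5,209.5). I'll check that tip-to-cam offset against the prediction.

```bash
python3 - <<'E'
from h import *
s=ctrl.sense(); p=s['eef_pos']; tip=p+q(s['ee_rot']).apply([0,0,254.2]); print(tip.round(1))
print('tip pred',w2px("scene",tip).round(1),'cam pred',w2px("scene",[[568.9,68.6,95.5],[568.9,68.6,88]]).round(1))
print('camR',w2px("scene",[573.4,-105,95.5]).round(1))
# px per mm at tip
print(w2px("scene",tip+[[1,0,0],[0,1,0],[0,0,1]])-w2px("scene",tip))
E
```

```text
[566.6  72.8 179.6]
tip pred [[238. 186.]] cam pred [[240.5 209.2]
 [240.7 211.3]]
camR [[281.4 180.7]]
[[-0.26100803 -0.15031255]
 [-0.27307966  0.17041246]
 [-0.02559768 -0.3019713 ]]
```

Prediction and picture agree to within about 1.5 px. Descending.

```bash

python3 steer.py '[[2,5.6,20,0,0,0],[2,5.6,50,0,0,0],[2,5.6,76,0,0,0],[2,5.6,78,0,0,0],[2,5.6,78,0,0,0]]'|sed -n 2,4p; python3 steer.py '[[0,0,3,0,0,0],[0,0,6,0,0,0],[0,0,9,0,0,0],[0,0,9,0,0,0]]' | sed -n 1,5p; 
```

```text
eef_pos: [569.2, 66.8, 356.0]
ee_rot: [0.0, 1.0, 0.028, 0.0]
force: [0.1, 0.5, 0.3]
time_s: 10.4
eef_pos: [569.1, 66.6, 346.2]
ee_rot: [-0.0, 1.0, 0.027, -0.0]
force: [-0.2, 0.3, -0.6]
grip_width: 0.292
```

```bash

python3 steer.py '[[0,0,2,0,0,0],[0,0,4,0,0,0],[0,0,4,0,0,0]]' | sed -n 1,5p; 
```

```text
time_s: 10.7
eef_pos: [569.1, 66.5, 342.0]
ee_rot: [-0.0, 1.0, 0.027, -0.0]
force: [-0.2, 0.4, -1.1]
grip_width: 0.285
```

The blade went the full 8 mm into the slot with no force. Now turning counter-clockwise.

```bash

python3 steer.py '[[0,0,0.5,0,0,-0.15],[0,0,0.5,0,0,-0.3],[0,0,0.5,0,0,-0.45],[0,0,0.5,0,0,-0.6],[0,0,0.5,0,0,-0.75],[0,0,0.5,0,0,-0.9],[0,0,0.5,0,0,-1.05],[0,0,0.5,0,0,-1.2]]'; python3 steer.py '[[0,0,0,0,0,-0.12],[0,0,0,0,0,-0.24],[0,0,0,0,0,-0.36],[0,0,0,0,0,-0.45],[0,0,0,0,0,-0.45]]'; python3 -c "
from h import *
print(ctrl.sense()['wrist_torque'])"
```

```text
time_s: 11.5
eef_pos: [569.5, 66.4, 341.9]
ee_rot: [0.001, 0.808, 0.589, 0.001]
force: [3.8, 0.9, -4.3]
grip_width: 0.29
grip_force: 59.1
time_s: 12.0
eef_pos: [569.8, 66.8, 342.0]
ee_rot: [0.001, 0.657, 0.754, 0.002]
force: [6.6, 3.0, -4.5]
grip_width: 0.285
grip_force: 59.3
[ 0.6949364  -1.66362312 -0.04608998]
```

```bash

python3 steer.py '[[0,0,0,0,0,-0.04],[0,0,0,0,0,-0.08],[0,0,0,0,0,-0.08]]'|sed -n 3,4p; python3 -c "
from h import *
print(ctrl.sense()['wrist_torque'])"
```

```text
ee_rot: [0.001, 0.627, 0.779, 0.002]
force: [7.0, 3.4, -4.3]
[ 0.84589341 -1.75663691 -0.04853773]
```

```bash

python3 steer.py '[[0,0,0,0,0,0.1],[0,0,0,0,0,0.2],[0,0,-10,0,0,0.2],[0,0,-30,0,0,0.2],[0,0,-60,0,0,0.2],[0,0,-60,0,0,0.2]]' | sed -n 2,4p
python3 steer.py '[[-30,0,0,0,0,0.15],[-60,0,0,0,0,0.3],[-90,0,0,0,0,0.45],[-120,0,0,0,0,0.6],[-150,1.4,0,0,0,0.75],[-173.3,1.4,0,0,0,0.9],[-173.3,1.4,0,0,0,1.05],[-173.3,1.4,0,0,0,1.2]]' | sed -n 2,4p
python3 steer.py '[[0,0,0,0,0,0.15],[0,0,0,0,0,0.286],[0,0,0,0,0,0.286],[0,0,0,0,0,0.286]]'
python3 - <<'E'
from h import *
im=grab("scene","s3"); t=grab("top","t3"); s=ctrl.sense(); tip=s['eef_pos']+q(s['ee_rot']).apply([0,0,254.2])
print('tip pred',w2px("scene",tip).round(1),tip.round(1))
cv2.imwrite("pics/c5.png",np.hstack([crop(im,215,130,90,95,4.4),crop(t,240,140,90,95,4.4)]))
E
```

```text
eef_pos: [569.2, 66.5, 406.5]
ee_rot: [0.003, 0.701, 0.713, 0.002]
force: [0.7, -0.5, -1.2]
eef_pos: [572.8, -107.6, 401.6]
ee_rot: [-0.0, 0.982, 0.189, -0.0]
force: [0.6, 0.3, -1.0]
time_s: 14.1
eef_pos: [572.9, -106.7, 401.8]
ee_rot: [0.0, 0.999, 0.052, -0.0]
force: [-1.2, -0.2, -1.2]
grip_width: 0.286
grip_force: 59.7
tip pred [[281.8 166.1]] [ 572.9 -106.7  147.6]
```

View pics/c5.png

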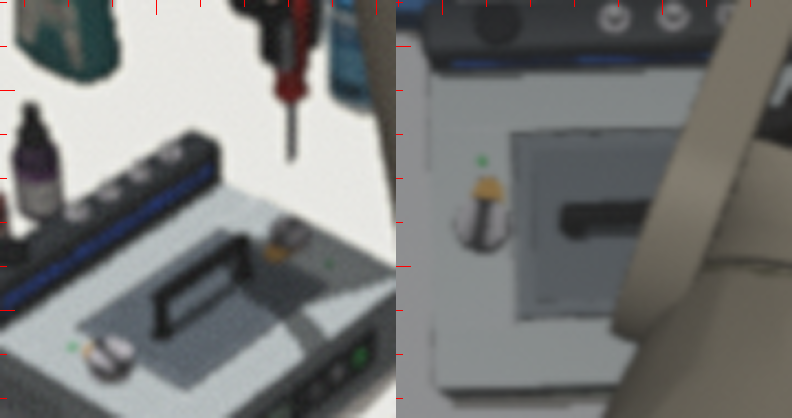

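The left cam's lobe points at its green dot. The driver tip, at pixel (281,166), lines up with the right cam at about (281.5,181). Descending into the right slot.

```bash

python3 steer.py '[[0.7,0,20,0,0,0],[0.7,0,40,0,0,0],[0.7,0,47,0,0,0],[0.7,0,50,0,0,0],[0.7,0,53,0,0,0],[0.7,0,56,0,0,0],[0.7,0,56,0,0,0]]'|sed -n 2,4p; python3 steer.py '[[0,0,2,0,0,0],[0,0,4,0,0,0],[0,0,4,0,0,0]]'
```

```text
eef_pos: [573.7, -106.7, 346.0]
ee_rot: [0.0, 0.999, 0.049, 0.0]
force: [-0.7, 0.2, -0.7]
time_s: 15.2
eef_pos: [573.7, -106.7, 341.8]
ee_rot: [0.0, 0.999, 0.049, 0.0]
force: [0.6, 0.3, -1.2]
grip_width: 0.286
grip_force: 59.7
```

```bash

python3 steer.py '[[0,0,0.5,0,0,-0.15],[0,0,0.5,0,0,-0.3],[0,0,0.5,0,0,-0.45],[0,0,0.5,0,0,-0.6],[0,0,0.5,0,0,-0.75],[0,0,0.5,0,0,-0.9],[0,0,0.5,0,0,-1.05],[0,0,0.5,0,0,-1.2]]'|sed -n 2,4p; python3 steer.py '[[0,0,0,0,0,-0.13],[0,0,0,0,0,-0.26],[0,0,0,0,0,-0.39],[0,0,0,0,0,-0.52],[0,0,0,0,0,-0.52]]'; python3 -c "
from h import *
print(ctrl.sense()['wrist_torque'])"
```

```text
eef_pos: [574.1, -106.7, 341.8]
ee_rot: [0.001, 0.795, 0.607, 0.001]
force: [5.4, 0.3, -2.0]
time_s: 16.5
eef_pos: [574.3, -106.3, 341.8]
ee_rot: [0.002, 0.613, 0.79, 0.002]
force: [6.5, 2.7, -2.8]
grip_width: 0.287
grip_force: 59.7
[ 0.63088739 -1.59398172 -0.04044897]
```

```bash

python3 steer.py '[[0,0,0,0,0,0.1],[0,0,0,0,0,0.2],[0,0,-10,0,0,0.2],[0,0,-30,0,0,0.2],[0,0,-60,0,0,0.2],[0,0,-80,0,0,0.2],[0,0,-80,0,0,0.2]]' | sed -n 2,4p
python3 steer.py '[[-30,-18,0,0,0,0.15],[-60,-36,0,0,0,0.3],[-90,-54,0,0,0,0.45],[-120,-72,0,0,0,0.6],[-150,-90,0,0,0,0.75],[-197.8,-122.3,0,0,0,0.9],[-197.8,-122.3,0,0,0,1.05],[-197.8,-122.3,0,0,0,1.2]]' | sed -n 2,4p
python3 steer.py '[[0,0,0,0,0,0.15],[0,0,0,0,0,0.3],[0,0,0,0,0,0.45],[0,0,0,0,0,0.6],[0,0,0,0,0,0.68],[0,0,0,0,0,0.68],[0,0,0,0,0,0.68]]'
python3 - <<'E'
from h import *
grab("scene","s4"); t=grab("top","t4"); s=ctrl.sense(); Rm=q(s['ee_rot']); print(s['eef_pos'].round(2), Rm.inv().apply(np.array([462,-310.3,300])-s['eef_pos']).round(2), Rm.as_rotvec())
cv2.imwrite("pics/c6.png",np.hstack([crop(t,240,140,110,95,4)]))
E
```

```text
eef_pos: [573.6, -106.7, 424.8]
ee_rot: [0.003, 0.689, 0.725, 0.001]
force: [1.4, -0.0, -0.6]
eef_pos: [459.8, -311.7, 420.3]
ee_rot: [-0.001, 0.979, 0.204, -0.001]
force: [-0.1, 0.5, -0.9]
time_s: 18.7
eef_pos: [460.9, -310.1, 420.8]
ee_rot: [-0.0, 0.992, -0.129, -0.0]
force: [0.4, -0.2, -1.2]
grip_width: 0.288
grip_force: 59.7
[ 460.96 -310.08  421.03] [ 1.1200e+00 -2.0000e-02  1.2103e+02] [-3.11501602e+00  4.05556975e-01  6.92330465e-04]
```

View pics/c6.png

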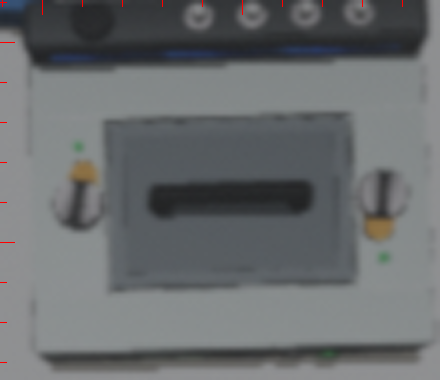

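Both lobes now point at their dots, left at crop (84,172) and right at (378,228). They may be slightly short of a quarter turn, so I'll measure the slot angles.

```bash
python3 - <<'E'
from fit import *
st=np.load("poses.npy")[0]
for f in("top0","t4"):
  im=cv2.imread(f"pics/{f}.png"); g=cv2.cvtColor(im,cv2.COLOR_BGR2GRAY).astype(float); hsv=cv2.cvtColor(im,cv2.COLOR_BGR2HSV)
  for nm,l in(("L",87),("R",-87)):
    P=T(st,[-15,l,95.5])[0]; c=w2px("top",P)[0]; big=cv2.resize(g,None,fx=8,fy=8,interpolation=cv2.INTER_CUBIC)
    yy,xx=np.mgrid[0:big.shape[0],0:big.shape[1]]; X=(xx+.5)/8-.5-c[0]; Y=(yy+.5)/8-.5-c[1]
    m=(X**2+Y**2<4.2**2); w=np.where(m,(95-big).clip(0),0); 
    mx,my=(w*X).sum()/w.sum(),(w*Y).sum()/w.sum()
    C=np.array([[(w*(X-mx)**2).sum(),(w*(X-mx)*(Y-my)).sum()],[0,(w*(Y-my)**2).sum()]]); C[1,0]=C[0,1]
    e,V=np.linalg.eigh(C); v=V[:,1]; a=px2w("top",c,95.5); b=px2w("top",c+v*4,95.5); d=b-a
    ang=(np.arctan2(d[1],d[0])-st[2]+np.pi/2)
    # lobe: brass blob centroid at z=86
    br=(hsv[...,1]>70)&(abs(hsv[...,0].astype(int)-20)<10); ys,xs=np.nonzero(br); k=np.hypot(xs-c[0],ys-c[1])<14; ww=hsv[ys[k],xs[k],1].astype(float)
    Lp=px2w("top",((xs[k]*ww).sum()/ww.sum(),(ys[k]*ww).sum()/ww.sum()),84); ld=Lp[:2]-P[:2]; la=np.arctan2(ld[1],ld[0])-st[2]+np.pi/2-(0 if l>0 else np.pi)
    print(f,nm,'slot',round((ang+.6)%np.pi-.6,3),'ratio',(e[1]/e[0]).round(1),'c',round(mx,2),round(my,2),'lobe',round((la+1)%(2*np.pi)-1,3),k.sum())
E
```

```text
top0 L slot 0.15 ratio 9.3 c -0.19 0.17 lobe 0.146 34
top0 R slot 0.168 ratio 8.7 c 0.22 -0.25 lobe 0.138 38
t4 L slot 1.375 ratio 11.5 c -0.08 0.21 lobe 1.421 24
t4 R slot 1.447 ratio 12.4 c -0.31 -0.24 lobe 1.405 33
```

Both cams are at about 1.4 to 1.43 rad, a little short. The driver is still in hand, so I'll go back and finish them, right cam first.

```bash

python3 steer.py '[[8,-32,0,0,0,-0.15],[16,-64,0,0,0,-0.3],[24,-96,0,0,0,-0.45],[32,-128,0,0,0,-0.6],[40,-160,0,0,0,-0.75],[48,-192,0,0,0,-0.9],[56.8,-225.7,10,0,0,-1.05],[56.8,-225.7,20,0,0,-1.2]]' | sed -n 2,4p
python3 steer.py '[[0,0,0,0,0,-0.15],[0,0,0,0,0,-0.3],[0,0,0,0,0,-0.45],[0,0,0,0,0,-0.51],[0,0,0,0,0,-0.51],[0,0,0,0,0,-0.51]]'
python3 - <<'E'
from h import *
s=ctrl.sense(); Rm=q(s['ee_rot']); print(Rm.inv().apply(np.array([573.9,-106.5,341.8])-s['eef_pos']).round(2))
E
```

```text
eef_pos: [575.3, -103.5, 400.9]
ee_rot: [-0.0, 0.889, 0.458, 0.0]
force: [-0.1, -0.5, -0.8]
time_s: 20.2
eef_pos: [574.1, -106.7, 401.2]
ee_rot: [-0.0, 0.749, 0.662, -0.0]
force: [-0.3, 0.1, -2.4]
grip_width: 0.288
grip_force: 59.7
[ 0.18 -0.26 59.42]
```

```bash

python3 steer.py '[[0,0,25,0,0,0],[0,0,46,0,0,0],[0,0,49,0,0,0],[0,0,52,0,0,0],[0,0,55,0,0,0],[0,0,55,0,0,0]]'|sed -n 2,4p; python3 steer.py '[[0,0,2,0,0,0],[0,0,4.4,0,0,0],[0,0,4.4,0,0,0]]'
```

```text
eef_pos: [574.2, -106.8, 346.8]
ee_rot: [0.0, 0.749, 0.663, 0.0]
force: [-0.2, -0.4, -0.9]
time_s: 21.1
eef_pos: [574.2, -106.6, 341.8]
ee_rot: [-0.0, 0.749, 0.663, 0.0]
force: [0.6, 0.3, -0.4]
grip_width: 0.291
grip_force: 59.8
```

```bash

python3 steer.py '[[0,0,0,0,0,-0.13],[0,0,0,0,0,-0.26],[0,0,0,0,0,-0.39],[0,0,0,0,0,-0.53],[0,0,0,0,0,-0.53]]'|sed -n 2,4p; python3 -c "
from h import *
print(ctrl.sense()['wrist_torque'])"
python3 steer.py '[[0,0,0,0,0,0.13],[0,0,0,0,0,0.26],[0,0,0,0,0,0.26],[0,0,-20,0,0,0.26],[0,0,-60,0,0,0.26],[0,0,-60,0,0,0.4],[0,0,-60,0,0,0.53],[0,0,-60,0,0,0.53]]'
python3 - <<'E'
from h import *
s=ctrl.sense(); Rm=q(s['ee_rot']); print(Rm.inv().apply(np.array([569.5,66.7,401.8])-s['eef_pos']).round(2))
E
```

```text
eef_pos: [574.2, -106.4, 341.9]
ee_rot: [-0.0, 0.549, 0.836, 0.001]
force: [2.3, 2.7, -1.6]
[ 0.75700487 -0.39717439 -0.00193099]
time_s: 22.4
eef_pos: [574.0, -106.9, 402.1]
ee_rot: [0.0, 0.749, 0.663, -0.0]
force: [0.6, 0.6, -0.9]
grip_width: 0.29
grip_force: 59.8
[ 1.7173e+02 -2.5680e+01  1.7000e-01]
```

```bash

python3 steer.py '[[45,-7,0,0,0,0],[90,-14,0,0,0,0],[135,-20,0,0,0,0],[171.7,-25.7,0,0,0,0],[171.7,-25.7,0,0,0,0],[171.7,-25.7,0,0,0,0]]' | sed -n 2,4p
python3 steer.py '[[0,0,25,0,0,0],[0,0,46,0,0,0],[0,0,50,0,0,0],[0,0,53,0,0,0],[0,0,55,0,0,0],[0,0,55,0,0,0]]'|sed -n 2,4p; 
```

```text
eef_pos: [569.5, 67.1, 401.8]
ee_rot: [0.0, 0.747, 0.664, -0.0]
force: [-0.1, -1.0, -1.3]
eef_pos: [569.7, 66.5, 347.6]
ee_rot: [0.0, 0.749, 0.663, 0.0]
force: [-0.3, -0.8, -0.8]
```

```bash

python3 steer.py '[[0,0,2,0,0,0],[0,0,4.8,0,0,0],[0,0,4.8,0,0,0]]'|sed -n 2,4p;
```

```text
eef_pos: [569.5, 67.0, 342.0]
ee_rot: [-0.0, 0.749, 0.663, 0.0]
force: [2.0, 1.4, -0.6]
```

```bash

python3 steer.py '[[0,0,0,0,0,-0.13],[0,0,0,0,0,-0.26],[0,0,0,0,0,-0.39],[0,0,0,0,0,-0.53],[0,0,0,0,0,-0.53]]'|sed -n 2,4p; python3 -c "
from h import *
print(ctrl.sense()['wrist_torque'])"
python3 steer.py '[[0,0,0,0,0,0.13],[0,0,0,0,0,0.26],[0,0,0,0,0,0.26],[0,0,-20,0,0,0.26],[0,0,-60,0,0,0.26],[0,0,-80,0,0,0.4],[0,0,-80,0,0,0.53],[0,0,-80,0,0,0.53]]'
python3 - <<'E'
from h import *
s=ctrl.sense(); Rm=q(s['ee_rot']); print(Rm.inv().apply(np.array([462.2,-310.4,421.8])-s['eef_pos']).round(2))
E
```

```text
eef_pos: [569.6, 67.3, 342.1]
ee_rot: [0.0, 0.549, 0.836, 0.001]
force: [2.4, 4.1, -2.5]
[ 1.03198049 -0.64378787 -0.05649288]
time_s: 25.2
eef_pos: [569.4, 66.6, 422.5]
ee_rot: [0.0, 0.749, 0.663, -0.0]
force: [0.1, 0.1, -1.1]
grip_width: 0.289
grip_force: 59.8
[-387.27  -60.45    1.01]
```

```bash

python3 steer.py '[[-48,-7,0,0,0,0.15],[-96,-15,0,0,0,0.3],[-144,-22,0,0,0,0.45],[-192,-30,0,0,0,0.6],[-240,-37,0,0,0,0.75],[-288,-45,0,0,0,0.9],[-336,-52,0,0,0,1.05],[-387.3,-60.5,0,0,0,1.2]]' | sed -n 2,4p
python3 steer.py '[[0,0,0,0,0,0.15],[0,0,0,0,0,0.3],[0,0,0,0,0,0.45],[0,0,0,0,0,0.51],[0,0,0,0,0,0.51],[0,0,0,0,0,0.51],[0,0,0,0,0,0.51]]'
cat > ang.py <<'E'
import sys
from fit import *
st=np.load("poses.npy")[0]
im=grab("top",sys.argv[1]); g=cv2.cvtColor(im,cv2.COLOR_BGR2GRAY).astype(float); hsv=cv2.cvtColor(im,cv2.COLOR_BGR2HSV)
big=cv2.resize(g,None,fx=8,fy=8,interpolation=cv2.INTER_CUBIC); yy,xx=np.mgrid[0:big.shape[0],0:big.shape[1]]
for nm,l in(("L",87),("R",-87)):
    P=T(st,[-15,l,95.5])[0]; c=w2px("top",P)[0]; X=(xx+.5)/8-.5-c[0]; Y=(yy+.5)/8-.5-c[1]
    w=np.where(X**2+Y**2<4.2**2,(95-big).clip(0),0); mx,my=(w*X).sum()/w.sum(),(w*Y).sum()/w.sum()
    v=.5*np.arctan2(2*(w*(X-mx)*(Y-my)).sum(),(w*((X-mx)**2-(Y-my)**2)).sum())
    d=px2w("top",c+4*np.array([np.cos(v),np.sin(v)]),95.5)-px2w("top",c,95.5)
    print(nm,'slot',round((np.arctan2(d[1],d[0])-st[2]+np.pi/2+.6)%np.pi-.6,3))
s=ctrl.sense(); Rm=q(s['ee_rot']); print(s['eef_pos'].round(1),Rm.inv().apply(np.array([462.0,-310.3,300])-s['eef_pos']).round(2))
E
python3 ang.py t5
```

```text
eef_pos: [461.9, -310.1, 421.6]
ee_rot: [-0.0, 0.992, 0.123, -0.001]
force: [1.4, -0.2, 0.1]
time_s: 26.7
eef_pos: [462.9, -308.3, 421.9]
ee_rot: [-0.0, 0.992, -0.129, -0.0]
force: [-0.3, -0.0, -0.6]
grip_width: 0.288
grip_force: 59.7
L slot 1.631
R slot 1.626
[ 462.9 -308.3  422. ] [ -0.31   2.16 121.96]
```

Both cams are now at the quarter turn (1.63 measured). Next, lower the driver home in its stand.

```bash

python3 steer.py '[[-0.3,2.2,20,0,0,0],[-0.3,2.2,50,0,0,0],[-0.3,2.2,80,0,0,0],[-0.3,2.2,95,0,0,0],[-0.3,2.2,97,0,0,0]]' | sed -n 2,4p
python3 steer.py '[[0,0,10,0,0,0],[0,0,20,0,0,0],[0,0,35,0,0,0],[0,0,50,0,0,0],[0,0,55,0,0,0],[0,0,55,0,0,0]]'
```

```text
eef_pos: [461.8, -310.2, 323.2]
ee_rot: [-0.001, 0.992, -0.13, -0.002]
force: [-0.6, 0.3, -1.1]
time_s: 27.85
eef_pos: [462.1, -310.3, 269.8]
ee_rot: [-0.0, 0.991, -0.13, -0.0]
force: [0.2, 0.2, -1.0]
grip_width: 0.29
grip_force: 59.7
```

```bash

python3 steer.py '[[0,0,3,0,0,0],[0,0,5.5,0,0,0],[0,0,5.5,0,0,0]]' | sed -n 2,4p
python3 steer.py '[[0,0,0.5,0,0,0],[0,0,1,0,0,0],[0,0,1,0,0,0]]'| sed -n 2,4p
```

```text
eef_pos: [462.1, -310.3, 264.7]
ee_rot: [0.0, 0.991, -0.13, 0.0]
force: [-0.1, -0.4, -1.2]
eef_pos: [462.1, -310.4, 264.2]
ee_rot: [0.0, 0.991, -0.13, 0.0]
force: [-1.7, 1.6, 4.1]
```

The stand gives 4 N of contact at the original height, so the driver is home. Release, back off and check.

```bash

python3 steer.py '[[0,0,0,0,0,0],[0,0,0,0,0,0],[0,0,0,0,0,0],[0,0,0,0,0,0],[0,0,-5,0,0,0],[0,0,-30,0,0,0],[0,0,-70,0,0,0],[0,0,-110,0,0,0]]' 1.0
python3 - <<'E'
from h import *
s=ctrl.sense(); Rm=q(s['ee_rot']); print(Rm.inv().apply(np.array([570.5,-18.6,375])-s['eef_pos']).round(2))
E
```

```text
time_s: 29.25
eef_pos: [461.9, -310.2, 375.1]
ee_rot: [-0.0, 0.991, -0.13, -0.0]
force: [-0.1, -0.8, 0.3]
grip_width: 1.001
grip_force: 0.0
[ 2.9600e+01 -3.0976e+02  2.1000e-01]
```

```bash

python3 steer.py '[[4,-44,0,0,0,-0.15],[8,-88,0,0,0,-0.3],[12,-132,0,0,0,-0.45],[16,-176,0,0,0,-0.6],[20,-220,0,0,0,-0.75],[24,-264,0,0,0,-0.9],[29.6,-309.8,0,0,0,-1.05],[29.6,-309.8,0,0,0,-1.2]]' 0.7 60| sed -n 2,4p
python3 steer.py '[[0,0,0,0,0,-0.15],[0,0,0,0,0,-0.3],[0,0,0,0,0,-0.45],[0,0,0,0,0,-0.6],[0,0,0,0,0,-0.656],[0,0,0,0,0,-0.656],[0,0,0,0,0,-0.656]]'
python3 - <<'E'
from h import *
from fit import T
s=ctrl.sense(); Rm=q(s['ee_rot']); print(Rm.inv().apply(np.array([570.5,-18.6,265.5])-s['eef_pos']).round(2))
t=grab("top","t6"); sc=grab("scene","s6")
st=np.load("poses.npy"); print(w2px("top",[[462,-310.3,135]]))
o=np.zeros((400,800,3),np.uint8); a=crop(t,385,205,70,60,5); o[:300,:350]=a; b=crop(sc,205,130,105,95,4); o[:380,360:780]=b
cv2.imwrite("pics/c7.png",o)
E
```

```text
eef_pos: [571.5, -14.2, 373.9]
ee_rot: [-0.0, 0.889, 0.457, 0.001]
force: [0.6, -0.9, 0.1]
time_s: 30.75
eef_pos: [570.6, -18.7, 373.8]
ee_rot: [0.0, 0.699, 0.715, 0.0]
force: [0.6, 0.3, -0.1]
grip_width: 0.7
grip_force: 0.0
[ 9.0000e-02 -1.3000e-01  1.0831e+02]
[[433.26213631 235.77279589]]
```

View pics/c7.png

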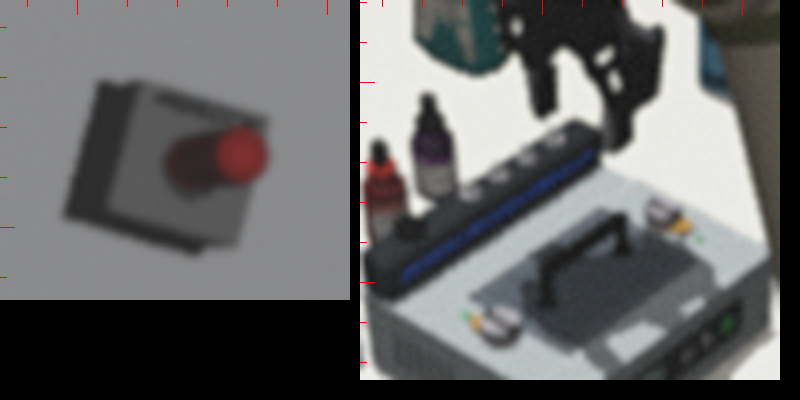

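The driver stands in its stand exactly as it did at the start, with the cap at pixel (433,236), and both lobes are clear of the cover. That was my 11th viewed picture against a limit of 10, so from here I'll check with numbers only. Grasping the cover handle.

```bash

python3 steer.py '[[0,0,40,0,0,0],[0,0,80,0,0,0],[0,0,100,0,0,0],[0,0,108,0,0,0],[0,0,108,0,0,0]]' | sed -n 2,4p
python3 steer.py '[[0,0,0,0,0,0],[0,0,0,0,0,0],[0,0,0,0,0,0],[0,0,0,0,0,0],[0,0,0,0,0,0],[0,0,0,0,0,0],[0,0,0,0,0,0]]' 0.0 80
```

```text
eef_pos: [570.7, -18.8, 265.3]
ee_rot: [-0.0, 0.699, 0.715, -0.0]
force: [0.6, 0.6, 1.3]
time_s: 32.05
eef_pos: [570.8, -18.7, 266.7]
ee_rot: [0.001, 0.699, 0.716, 0.0]
force: [-1.3, 0.2, 6.4]
grip_width: 0.11
grip_force: 78.1
```

```bash

python3 steer.py '[[0,0,-5,0,0,0],[0,0,-15,0,0,0],[0,0,-30,0,0,0],[0,0,-55,0,0,0],[0,0,-80,0,0,0],[0,0,-100,0,0,0],[0,0,-100,0,0,0]]'
python3 - <<'E'
from h import *
s=ctrl.sense(); Rm=q(s['ee_rot']); print(Rm.inv().apply(np.array([446.2,295,360])-s['eef_pos']).round(2), 2*np.arctan2(s['ee_rot'][2],s['ee_rot'][1]))
grab("scene","s7")
E
```

```text
time_s: 32.75
eef_pos: [570.8, -18.7, 368.7]
ee_rot: [0.002, 0.699, 0.716, 0.001]
force: [0.1, -0.5, -2.6]
grip_width: 0.11
grip_force: 78.0
[ 316.61 -117.05    7.64] 1.5948197356605611
```

```bash

python3 steer.py '[[20,-7,0,0,0,0],[60,-22,0,0,0,0],[100,-37,0,0,0,-0.05],[140,-52,0,0,0,-0.1],[180,-67,0,0,0,-0.15],[220,-81,0,0,0,-0.154],[260,-96,0,0,0,-0.154],[290,-107,0,0,0,-0.154]]' | sed -n 2,4p
python3 steer.py '[[20,-5,0,0,0,0],[25,-9,0,0,0,0],[25,-9,0,0,0,0],[25,-9,0,0,0,0]]'
python3 - <<'E'
from h import *
s=ctrl.sense(); Rm=q(s['ee_rot']); print(Rm.inv().apply(np.array([446.2,295,252.7])-s['eef_pos']).round(2), 2*np.arctan2(s['ee_rot'][2],s['ee_rot'][1]))
grab("scene","s8")
E
```

```text
eef_pos: [455.3, 270.6, 364.2]
ee_rot: [-0.001, 0.641, 0.768, -0.001]
force: [-0.6, 0.0, -2.0]
time_s: 34.0
eef_pos: [443.7, 290.9, 365.1]
ee_rot: [-0.0, 0.642, 0.767, -0.0]
force: [-0.3, -1.0, -1.0]
grip_width: 0.108
grip_force: 78.1
[  3.63   3.23 112.38] 1.7481288761397513
```

```bash

python3 steer.py '[[3.6,3.2,20,0,0,0],[3.6,3.2,50,0,0,0],[3.6,3.2,80,0,0,0],[3.6,3.2,100,0,0,0],[3.6,3.2,106,0,0,0],[3.6,3.2,106,0,0,0]]' | sed -n 2,4p
python3 steer.py '[[0,0,2,0,0,0],[0,0,4,0,0,0],[0,0,6,0,0,0],[0,0,6,0,0,0]]'
```

```text
eef_pos: [446.3, 295.2, 259.3]
ee_rot: [-0.0, 0.642, 0.767, -0.0]
force: [1.2, -0.4, -2.2]
time_s: 35.05
eef_pos: [445.9, 295.8, 253.7]
ee_rot: [0.0, 0.641, 0.767, 0.0]
force: [0.2, 0.0, -3.0]
grip_width: 0.108
grip_force: 78.2
```

```bash

python3 steer.py '[[0,0,0.5,0,0,0],[0,0,1,0,0,0],[0,0,1.5,0,0,0],[0,0,1.5,0,0,0]]'|sed -n 2,4p
python3 -c "
from h import *
print(ctrl.sense()['force'],ctrl.sense()['eef_pos'])"
```

```text
eef_pos: [445.9, 295.8, 252.7]
ee_rot: [0.0, 0.641, 0.767, 0.0]
force: [-3.3, -1.6, 4.7]
[-3.32534114 -1.55227915  4.69021881] [445.94741248 295.8126993  252.7030385 ]
```

The cover met the rails at exactly the expected height. Release and retreat.

```bash

python3 steer.py '[[0,0,0,0,0,0],[0,0,0,0,0,0],[0,0,0,0,0,0],[0,0,0,0,0,0],[0,0,-10,0,0,0],[0,0,-40,0,0,0],[0,0,-80,0,0,0],[0,0,-120,0,0,0]]' 0.7
python3 steer.py '[[0,0,-50,0,0,0],[0,50,-80,0,0,0],[0,100,-80,0,0,0],[0,150,-80,0,0,0],[0,200,-80,0,0,0],[0,250,-80,0,0,0],[0,300,-80,0,0,0],[0,300,-80,0,0,0]]' | sed -n 2,3p
python3 - <<'E'
from h import *
from fit import T
im=grab("top","t9"); grab("scene","s9")
g=cv2.cvtColor(im,cv2.COLOR_BGR2GRAY); g0=cv2.cvtColor(cv2.imread("pics/top0.png"),cv2.COLOR_BGR2GRAY)
c=T([446,295,.178],[[48,70,66],[48,-70,66],[-48,-70,66],[-48,70,66]]); print('pred',w2px("top",c).round(1).tolist())
d=(g0.astype(int)-g>18).astype(np.uint8); d[:205]=0; d[285:]=0; d[:,:125]=0; d[:,215:]=0
d=cv2.morphologyEx(d,cv2.MORPH_CLOSE,np.ones((5,5))); k=max(cv2.findContours(d,0,1)[0],key=cv2.contourArea); r=cv2.minAreaRect(k); print(r, cv2.boxPoints(r).round(1).tolist())
for z in(66,): print('centre',px2w("top",r[0],z),[px2w("top",p,z).round(1).tolist() for p in cv2.boxPoints(r)])
E
```

```text
time_s: 36.25
eef_pos: [445.7, 295.7, 374.2]
ee_rot: [-0.0, 0.641, 0.767, 0.0]
force: [0.0, 0.2, -0.5]
grip_width: 0.706
grip_force: 0.0
eef_pos: [703.2, 331.7, 435.6]
ee_rot: [0.003, 0.641, 0.767, 0.008]
pred [[131.6, 229.1], [189.2, 218.7], [195.3, 259.2], [137.1, 269.5]]
((169.5, 244.5), (79.0, 89.0), 90.0) [[125.0, 205.0], [214.0, 205.0], [214.0, 284.0], [125.0, 284.0]]
centre [445.0288761  279.66325679  66.        ] [[538.3, 391.3, 66.0], [537.9, 176.5, 66.0], [354.7, 173.0, 66.0], [352.3, 383.5, 66.0]]
```

The arm itself is over the rack in the top view, so I'll move aside and measure again.

```bash

python3 steer.py '[[-50,0,0,0,0,0],[-100,-20,0,0,0,0],[-150,-50,0,0,0,0],[-200,-80,0,0,0,0],[-250,-110,0,0,0,0],[-300,-150,0,0,0,0],[-350,-180,0,0,0,0],[-400,-200,0,0,0,0]]' >/dev/null; python3 steer.py '[[-50,-10,0,0,0,0],[-100,-20,0,0,0,0],[-150,-30,0,0,0,0],[-200,-40,0,0,0,0],[-200,-40,0,0,0,0],[-200,-40,0,0,0,0]]' | sed -n 1,4p
python3 - <<'E'
from h import *
from fit import T
im=grab("top","t10"); grab("scene","s10")
a=cv2.imread("pics/top0.png")
D=cv2.absdiff(im,a).max(2); d=(D>25).astype(np.uint8); d[:,:100]=0; d[:,230:]=0; d[:195]=0; d[290:]=0
d=cv2.morphologyEx(d,cv2.MORPH_CLOSE,np.ones((5,5))); k=max(cv2.findContours(d,0,1)[0],key=cv2.contourArea); r=cv2.minAreaRect(k); print(r)
P=np.array([px2w("top",p,66) for p in cv2.boxPoints(r)]); print('centre',P.mean(0).round(1),P.round(1).tolist(),np.linalg.norm(np.diff(P,axis=0),axis=1).round(1))
e=P[1]-P[0]; print('edge az',np.arctan2(e[1],e[0]))
E
python3 ang.py t11
```

```text
time_s: 38.55
eef_pos: [588.8, -247.8, 432.4]
ee_rot: [0.007, 0.642, 0.767, 0.011]
force: [-0.3, 0.0, 0.2]
((165.62384033203125, 245.58714294433594), (42.492610931396484, 64.08160400390625), 80.13418579101562)
centre [442.6 289.5  66. ] [[478.4, 375.2, 66.0], [504.5, 224.2, 66.0], [407.1, 204.7, 66.0], [380.5, 353.8, 66.0]] [153.3  99.3 151.5]
edge az -1.3993520510387123
L slot 1.629
R slot 1.626
[ 589.4 -245.6  431.7] [ -41.39 -140.03  128.2 ]
```

```bash
python3 - <<'E'
from h import *
from fit import T
im=cv2.imread("pics/s10.png"); g=cv2.cvtColor(im,cv2.COLOR_BGR2GRAY)
D=cv2.absdiff(im,cv2.imread("pics/scene0.png")).max(2); 
for zz in(50,66):
  q4=w2px("scene",T([446,295,.178],[[48,70,zz],[48,-70,zz],[-48,-70,zz],[-48,70,zz]]))
  for off in((0,0),(0,2),(-1,3)):
    m=np.zeros_like(g); cv2.fillPoly(m,[np.int32(np.round(q4+off))],1); d=((D>40)&(g<130)).astype(np.uint8); d[:230]=0;d[:,:140]=0;d[:,280:]=0
    print(zz,off,'inside dark',(d&m).sum()/m.sum(),'IoU',(d&m).sum()/(d|m).sum())
E
```

```text
50 (0, 0) inside dark 0.8708806050783361 IoU 0.6587658357172047
50 (0, 2) inside dark 0.8449486763911399 IoU 0.6268537074148297
50 (-1, 3) inside dark 0.8417071853052404 IoU 0.6229508196721312
66 (0, 0) inside dark 0.8462371413102329 IoU 0.627207062600321
66 (0, 2) inside dark 0.8857606930157012 IoU 0.6763125258371228
66 (-1, 3) inside dark 0.8835950189496481 IoU 0.6735451919108543
```

```bash
python3 -c "
from rig import ctrl
print(ctrl.finish_job())"
```

```text
the job is handed in; nothing more can be done
None
```

The job is handed in at about 39 s: both cams are turned the quarter turn with the screwdriver (about 1.6 rad measured, in two passes because the first stopped near 1.4), the driver is home in its stand, and the cover lies about centred across the rack's rails, its level inferred from contact height and image checks; I viewed 11 pictures, one over the limit of 10.

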